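Tip the torch out of the shoehorn stand

ROBOT

A 6-joint arm with a two-finger parallel gripper is mounted at the origin on the work surface. World frame = base frame: x ahead of the robot, y to its left, z up, the work surface at z = 0. Lengths are in m, angles in degrees, forces in N, time in s.
With the tool pointing down it reaches from about 0.4 to 0.825 m from the base axis. Payload 7 kg.
Tool frame: the origin (TCP) lies on the centre line of the jaws, within the pads' length; the fingertips stand 8 mm ahead of it and the grasp point (between the pads) lies 11 mm behind it; z points along the fingers, y is the line along which they close (so a half turn about z gives the same grasp; the last joint's range is limited). The gripper opens to 88 mm and grips with 3 to 60 N. Pads are 19 mm wide; open, the fingers measure 130 mm over their backs; the gripper's body (78 mm by 193 mm) begins 47 mm behind the grasp point.
Start: joints at [92.309, 20.546, 0.682, 0, -70.136, -16.507], TCP at [0.166, 0.654, 0.235] pointing down, gripper open.
Joint ranges: [-176.03, 176.03], [-82.01, 121.73], [-58.28, 71.71], [-173.87, 95.51], [-174.79, -0.11], [-173.66, 173.66]. Speed limits (degrees/s): [136.94, 136.94, 172.46, 180, 180, 180].

INTERFACE

Orientations are given as [roll, pitch, yaw] about the fixed x, y, z axes, in that order (R = Rz(yaw) Ry(pitch) Rx(roll)).
In Python, from plant import ctrl, vision gives the robot as it stands. The module is installed in compiled form; this text tells all that it offers.
- The arm moves only by the tool move_arm, never from a script. Its argument "moves" is one flat list of numbers, 7 for each row, row after row: the finger opening in cm, from 0 to 8.76, then the shift along the tool's x, y, z in cm, then the turn, a rotation vector about the tool's x, y, z in rad. A call has 1 to 8 rows; each row shifts and turns the commanded pose from where the row before left it, along the tool's axes as they then stand; what a row does not reach is not made up. A row lasts 1/10 s, in which the tool goes at most 50 mm and 8.59 degrees, less where a joint would pass 70% of its speed; a pose out of reach is approached as far as the arm can. A call with a gripper value outside its range is refused whole. The fingers move at their own pace and stop on an object; the grip force is fixed at half the most. Time passes only in rows, so rows that do not move let the fingers close. It gives the time, the measured TCP pose, the force, the opening and the grip force at its end, in the units of the state.
- ctrl.get_obs(): the state, without advancing time (a new reading comes with each control period).
- vision.snapshot(name): name is "scene" or "top" or "wrist"; returns (picture, depth): 480x640x3 uint8, red, green, blue; 480x640 float32, m along the optical axis (not along the pixel's ray), 0 where there is no reading.
- vision.camera_model(name): a dict with "vertical_fov" (degrees; the focal length in pixels is half the picture's height over the tangent of half this angle, whatever the lens; pixels are square), "cx", "cy" (the principal point, pixels), "D" ([k1, k2, p1, p2, k3] as OpenCV has them; the pictures are not rectified), "cam_to_world" (4x4, takes a point from camera to world coordinates). Camera axes: x right, y down, z forward; pixel columns grow to the right and rows downward; lengths in m; the calibration is good to about 2 mm. A picture is of the moment at which its call begins: read the wrist's pose just before it. camera_model takes no time and is no camera call; for the wrist camera it gives the pose at the moment of the call.
- ctrl.close_job(): hands the job in; it is judged then, once.
The state is a dict: "clock": time; "joint_pos": joint angles; "qvel": joint speeds; "tau": joint torques, N m; "tool_pos": TCP position; "orientation": TCP orientation; "force": force on the tool from outside, world axes, zero at the start; "moment": the same for the moment, N m; "opening": finger opening in m; "gripper_force": force on a finger pad.
Only numpy, scipy, OpenCV 4.12 (cv2) and the standard library are available. Lean on these libraries where they do the work, as an engineer would, in place of code of your own. Each camera call takes 0.05 s, during which the arm holds its last target. There are 200 camera calls.

TASK

The pocket torch has dropped to the bottom of the tall square shoehorn stand, too deep to reach. Tip it out and leave it lying flat in the dark wooden key tray, where it can be found in a power cut, and stand the empty stand upright on the bench again, within five centimetres of where it stood. Leave the shoe-care things at the far side alone.

Things in the scene. Friction and masses are not known exactly. Their poses are not given: they have to be found in the camera images.
- stand_center (a point): the shoehorn stand: square tube of smooth white plastic, open top, closed bottom, loose, about 0.3 kg, at first upright on the bench (z = 0). Outside 56 x 56 mm, 200 mm tall; walls 4 mm, bottom 6 mm, so the well is 48 x 48 mm, 194 mm deep. The point is on its axis half-way up, 100 mm from either end; z runs along the axis from bottom to mouth, x and y are square to its flat sides
- torch_center (a point): the torch: rod 115 mm long, loose, about 0.13 kg; round aluminium barrel 24 mm thick, black hexagonal caps at both ends (29 mm over corners, 25 over flats), so it does not roll. Stands in the well, its top 79 mm below the mouth. The point is mid-length; z runs from tail to lens. Friction with the stand about 0.3: it slides once the stand is tipped some 20 degrees mouth-down from level
- tray: the key tray: a low open rectangular tray of dark wood, fixed to the bench. Outside 100 mm (its x) by 200 mm (its y), 22 mm tall, walls and floor 5 mm thick, so inside 90 x 190 mm and 17 mm deep. Origin: centre of its underside, on the bench; z up. It lies left or right of the stand with its long side roughly across the robot's view (y)
- spray: bystander: an upright metal spray can, 52 mm in diameter, 165 mm tall; origin at the centre of its underside
- tin: bystander: a round polish tin, 77 mm in diameter, 23 mm tall; origin at the centre of its underside
- brush: bystander: a shoe brush lying bristles down, 46 x 150 mm (its x and y), 41 mm tall; origin at the centre of its underside
Not all that is in view belongs to the job. Of the things shaped like the tray, the wood one is meant.

How it is judged:
By the outcome, as a careful person would: the job done as asked, in the order asked, and still so for the second after the job is handed in, with the robot touching nothing.
It also fails if it takes over 64 s, if anything falls off the work surface, if the arm or the gripper's body presses on something with over 40 N, if the wrist force passes 120 N, or if a joint passes its speed limit or range.

## Working session

There is one attempt and no reset: what is moved stays moved. The work goes in short steps, Python scripts to look and compute and a tool call to move; the robot and the scene stay as the last step left them, time stands still between calls to the robot, and variables do not carry over. Pictures are saved under pics/ and viewed, at most 10 in all, crops included, and the job is handed in when it is done.

Besides the shell and the picture viewer there is one more tool, called after "Request:" by a JSON object that holds its "op" and its "data", one argument or row to a line. move_arm: Moves the arm, as the interface text tells. Its arguments: {"type":"object","properties":{"moves":{"type":"array"}},"required":["moves"]}

```bash
mkdir -p pics; cat > h.py <<'E'
import numpy as np, cv2
from plant import ctrl, vision
def cam(n):
    m=vision.camera_model(n); f=240/np.tan(np.radians(m["vertical_fov"]/2))
    return np.array([[f,0,m["cx"]],[0,f,m["cy"]],[0,0,1]]),np.array(m["D"],float),np.array(m["cam_to_world"])
def rays(n,px,c=None):
    K,D,T=c or cam(n); u=cv2.undistortPoints(np.array(px,float).reshape(-1,1,2),K,D).reshape(-1,2)
    return T[:3,3],np.c_[u,np.ones(len(u))]@T[:3,:3].T
def plane(n,px,z,c=None):
    o,d=rays(n,px,c); return o+d*((z-o[2])/d[:,2])[:,None]
def cloud(n,dep,c=None):
    v,u=np.mgrid[:480,:640]; o,d=rays(n,np.c_[u.ravel(),v.ravel()],c)
    P=(o+d*dep.reshape(-1,1)).reshape(480,640,3); P[dep==0]=np.nan; return P
E
python3 - <<'E'
from h import *
for n in ["scene","top"]:
    im,d=vision.snapshot(n); cv2.imwrite(f"pics/{n}0.png",im[:,:,::-1]); np.savez(f"{n}0.npz",im=im,d=d); print(n,cam(n)[2].round(3).tolist())
print(ctrl.get_obs())
E
```

```text
scene [[-0.317, 0.615, -0.722, 1.195], [0.948, 0.223, -0.227, 0.189], [0.021, -0.757, -0.654, 0.666], [0.0, 0.0, 0.0, 1.0]]
top [[0.004, -0.995, 0.097, 0.446], [-1.0, -0.005, -0.008, 0.003], [0.008, -0.097, -0.995, 1.168], [0.0, 0.0, 0.0, 1.0]]
{'clock': 0.1, 'joint_pos': array([ 9.23100257e+01,  2.05862972e+01,  6.39464008e-01, -1.79508377e-02,
       -7.01365920e+01, -1.65053023e+01]), 'qvel': array([ 0.05819732, -0.04124692,  0.0592536 ,  0.06019364, -0.0423734 ,
       -0.02037288]), 'tau': array([-8.46014300e-04, -5.84161699e+01,  2.93753546e+01,  7.01555237e+00,
        1.01990972e-02, -4.98977806e-05]), 'tool_pos': array([0.16546636, 0.65396324, 0.23373072]), 'orientation': array([ 1.79915218e+02, -7.52305333e-03, -1.42013827e+01]), 'force': array([-0.10199903, -0.34921199, -0.27983735]), 'moment': array([ 0.01200777,  0.00273342, -0.00402284]), 'gripper_force': 0.0, 'opening': 0.08768438221504526}
```

View pics/scene0.png

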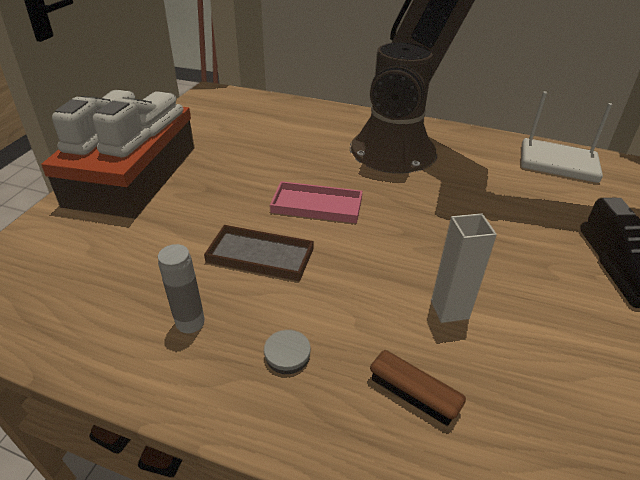

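View pics/top0.png

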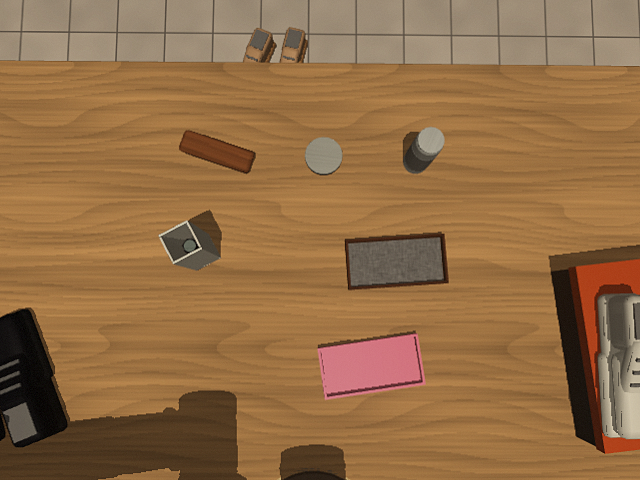

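The scene view shows the white stand at right (mouth at 470,225), the wooden tray at (260,252) and a pink decoy tray behind it, with the spray can, tin and brush nearest the camera. In the top view the stand's mouth is at (190,243) with the torch visible inside, the wooden tray is at (397,261), the brush at (217,152), the tin at (324,156) and the spray can at (428,145).

```bash
python3 - <<'E'
from h import *
z=np.load("top0.npz"); im,d=z["im"],z["d"]; P=cloud("top",d)
def comp(mask,pt):
    n,l,s,c=cv2.connectedComponentsWithStats(mask.astype(np.uint8)); 
    ys,xs=np.where(l>0); i=np.argmin((xs-pt[0])**2+(ys-pt[1])**2); return l==l[ys[i],xs[i]]
def rect(n,m,z):
    px=np.argwhere(m)[:,::-1]; w=plane(n,px,z)[:,:2].astype(np.float32)
    (c,s,a)=cv2.minAreaRect(w); return np.round(c,4),np.round(s,4),round(a,2),len(px)
Z=P[:,:,2]
# stand rim
m=comp((Z>.185)&(Z<.215),(165,240)); print("stand rim",rect("top",m,.2),np.nanmedian(Z[m]))
m=comp((Z>.012)&(Z<.03),(350,262));print("tray rim",rect("top",m,.022),np.nanmedian(Z[m]))
for nm,pt,lo in [("brush",(217,152),.03),("tin",(324,156),.015),("spray",(430,140),.15)]:
    m=comp(Z>lo,pt); h=np.nanmedian(Z[m]); print(nm,rect("top",m,h),h)
print("bench",np.nanmedian(Z[300:320,200:300]), "in well",P[246,190], P[243:249,187:194,2].round(3))
# scene cam
z=np.load("scene0.npz"); P2=cloud("scene",z["d"]); Z=P2[:,:,2]
m=comp((Z>.185)&(Z<.215),(470,220)); print("stand rim scene",rect("scene",m,.2))
m=comp((Z>.012)&(Z<.03)&(P2[:,:,0]>.35),(210,245));print("tray rim scene",rect("scene",m,.022))
E
```

```text
stand rim (array([0.545 , 0.2275]), array([0.0585, 0.0576]), 28.72, 454) 0.19869905392612452
tray rim (array([ 0.5273, -0.1626]), array([0.1001, 0.2004]), 4.06, 839) 0.021418727438776042
brush (array([0.7449, 0.1982]), array([0.1493, 0.0455]), 71.65, 1667) 0.0403266536150626
tin (array([ 0.7423, -0.016 ]), array([0.0767, 0.0752]), 0.35, 1109) 0.022746609523769834
spray (array([ 0.7325, -0.2039]), array([0.0494, 0.0531]), 45.26, 654) 0.1642427398517542
bench -0.0002303249301254251 in well [0.54679142 0.22863678 0.12089251] [[0.122 0.121 0.122 0.121 0.124 0.123 0.124]
 [0.123 0.121 0.124 0.119 0.122 0.119 0.123]
 [0.121 0.124 0.122 0.122 0.122 0.122 0.121]
 [0.123 0.119 0.122 0.121 0.121 0.123 0.123]
 [0.122 0.122 0.122 0.122 0.124 0.122 0.121]
 [0.122 0.121 0.121 0.127 0.12  0.121 0.124]]
stand rim scene (array([0.558 , 0.2293]), array([0.0725, 0.0666]), 28.51, 780)
tray rim scene (array([ 0.5341, -0.1596]), array([0.1105, 0.2026]), 3.84, 1172)
```

```bash
cat > plan.py <<'E'
import sys,json; from h import *
from scipy.spatial.transform import Rotation as R
def rz(v): return R.from_euler('z',v,degrees=True)
def grasp(yaw,tip):
    """tool pose orientation: stand axis(tool x) upright at tip=0, tipped towards heading yaw by tip deg"""
    M=np.array([[0,0,1],[0,-1,0],[1,0,0]]).T # columns x=up,y=-Y,z=+X
    return rz(yaw)*R.from_euler('y',tip,degrees=True)*R.from_matrix(M)
def rows(targets,g,p=None,r=None):
    """targets: list of (pos,R,n); prints rounded rows"""
    if p is None:
        o=ctrl.get_obs(); p=o["tool_pos"]; r=R.from_euler('xyz',o["orientation"],degrees=True)
    for (pt,rt,n) in targets:
        p0,r0=np.array(p),r; w=(r0.inv()*rt).as_rotvec()
        for k in range(1,n+1):
            pk=p0+(np.array(pt)-p0)*k/n; rk=r0*R.from_rotvec(w*k/n)
            s=np.round(r.inv().apply(pk-p)*100,1); t=np.round((r.inv()*rk).as_rotvec(),2)
            p=p+r.apply(s/100); r=r*R.from_rotvec(t)
            print(g,*s,*t,sep=", ",end=",\n")
    print("end",p.round(4),r.as_euler('xyz',degrees=True).round(1)); return p,r
E
python3 - <<'E'
from plan import *
rows([([.40,.46,.22],grasp(-61.3,0),16)],8.7)
E
```

```text
8.7, 1.7, 0.8, 0.1, -0.04, 0.09, 0.04,
8.7, 1.8, 0.8, 0.3, -0.04, 0.09, 0.04,
8.7, 1.7, 0.6, 0.4, -0.04, 0.1, 0.04,
8.7, 1.7, 0.6, 0.7, -0.04, 0.09, 0.04,
8.7, 1.6, 0.4, 0.8, -0.04, 0.09, 0.04,
8.7, 1.6, 0.4, 1.0, -0.04, 0.09, 0.04,
8.7, 1.5, 0.3, 1.1, -0.04, 0.09, 0.04,
8.7, 1.4, 0.1, 1.3, -0.04, 0.1, 0.04,
8.7, 1.3, 0.1, 1.4, -0.04, 0.09, 0.04,
8.7, 1.1, -0.1, 1.5, -0.04, 0.09, 0.04,
8.7, 1.0, -0.2, 1.7, -0.04, 0.09, 0.04,
8.7, 0.9, -0.2, 1.7, -0.04, 0.09, 0.04,
8.7, 0.6, -0.4, 1.7, -0.04, 0.1, 0.04,
8.7, 0.5, -0.4, 1.8, -0.04, 0.09, 0.04,
8.7, 0.3, -0.6, 1.8, -0.04, 0.09, 0.04,
8.7, 0.1, -0.6, 1.8, -0.04, 0.09, 0.04,
end [0.3999 0.4598 0.2199] [147.4 -89.8 -28.6]
```

Request:
{"op": "move_arm", "data": {
  "moves": [8.7,1.7,0.8,0.1,-0.04,0.09,0.04,8.7,1.8,0.8,0.3,-0.04,0.09,0.04,8.7,1.7,0.6,0.4,-0.04,0.1,0.04,8.7,1.7,0.6,0.7,-0.04,0.09,0.04,8.7,1.6,0.4,0.8,-0.04,0.09,0.04,8.7,1.6,0.4,1.0,-0.04,0.09,0.04,8.7,1.5,0.3,1.1,-0.04,0.09,0.04,8.7,1.4,0.1,1.3,-0.04,0.1,0.04]
}}

```text
clock: 0.9
tool_pos: [0.2831, 0.5576, 0.2277]
orientation: [166.2, -44.5, -27.9]
force: [-0.6, -0.1, -0.8]
opening: 0.0873
gripper_force: 0.0
```

Request:
{"op": "move_arm", "data": {
  "moves": [8.7,1.3,0.1,1.4,-0.04,0.09,0.04,8.7,1.1,-0.1,1.5,-0.04,0.09,0.04,8.7,1.0,-0.2,1.7,-0.04,0.09,0.04,8.7,0.9,-0.2,1.7,-0.04,0.09,0.04,8.7,0.6,-0.4,1.7,-0.04,0.1,0.04,8.7,0.5,-0.4,1.8,-0.04,0.09,0.04,8.7,0.3,-0.6,1.8,-0.04,0.09,0.04,8.7,0.1,-0.6,1.8,-0.04,0.09,0.04]
}}

```text
clock: 1.7
tool_pos: [0.4003, 0.4602, 0.22]
orientation: [-47.6, -90.0, 166.4]
force: [0.0, 0.4, -0.5]
opening: 0.0872
gripper_force: 0.0
```

```bash
python3 - <<'E'
from plan import *
o=ctrl.get_obs(); print(o["clock"],o["joint_pos"].round(1),o["tool_pos"],R.from_euler('xyz',o["orientation"],degrees=True).as_matrix().round(3),(R.from_euler('xyz',o["orientation"],degrees=True).inv()*grasp(-61.3,0)).magnitude())
a=np.array([np.cos(np.radians(61.3)),-np.sin(np.radians(61.3)),0]); S=np.array([.545,.2275,.1])
rows([(S-.109*a,grasp(-61.3,0),8)],8.7)
E
```

```text
1.7 [  85.    52.    -9.    37.5 -113.7  -72.9] [0.40028348 0.46022899 0.21998936] [[-0.    -0.876  0.482]
 [ 0.    -0.482 -0.876]
 [ 1.    -0.     0.   ]] 0.0025510211349514876
8.7, -1.5, -0.2, 2.1, -0.0, -0.0, -0.0,
8.7, -1.5, -0.2, 2.0, -0.0, -0.0, -0.0,
8.7, -1.5, -0.2, 2.1, -0.0, -0.0, -0.0,
8.7, -1.5, -0.1, 2.0, -0.0, -0.0, -0.0,
8.7, -1.5, -0.2, 2.1, -0.0, -0.0, -0.0,
8.7, -1.5, -0.2, 2.0, -0.0, -0.0, -0.0,
8.7, -1.5, -0.2, 2.1, -0.0, -0.0, -0.0,
8.7, -1.5, -0.2, 2.1, -0.0, -0.0, -0.0,
end [0.4931 0.3229 0.1   ] [-47.6 -90.  166.4]
```

Request:
{"op": "move_arm", "data": {
  "moves": [8.7,-1.5,-0.2,2.1,0,0,0,8.7,-1.5,-0.2,2.0,0,0,0,8.7,-1.5,-0.2,2.1,0,0,0,8.7,-1.5,-0.1,2.0,0,0,0,8.7,-1.5,-0.2,2.1,0,0,0,8.7,-1.5,-0.2,2.0,0,0,0,8.7,-1.5,-0.2,2.1,0,0,0,8.7,-1.5,-0.2,2.1,0,0,0]
}}

```text
clock: 2.5
tool_pos: [0.4929, 0.3227, 0.0989]
orientation: [161.8, -89.8, -42.9]
force: [-0.2, -0.4, 0.4]
opening: 0.0872
gripper_force: 0.0
```

```bash
python3 - <<'E'
from h import *
o=ctrl.get_obs(); print(o["clock"],o["joint_pos"].round(1),o["tool_pos"],o["orientation"],o["force"])
im,d=vision.snapshot("wrist"); im2,_=vision.snapshot("scene")
cv2.imwrite("pics/a.png",cv2.resize(np.hstack([im,im2])[:,:,::-1],(800,300)))
E
```

```text
2.5 [ 75.1  55.9 -24.7  44.1 -96.5 -83.4] [0.49288575 0.32269677 0.09885332] [161.80989293 -89.75962399 -42.9322157 ] [-0.17920521 -0.41464065  0.41233145]
```

View pics/a.png

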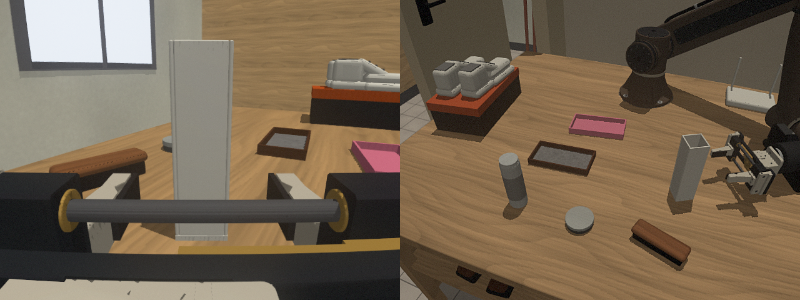

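The wrist view (left) shows the stand square-on and centred between the open jaws (around 200,140). The scene view shows the gripper beside it, clear of everything else.

Request:
{"op": "move_arm", "data": {
  "moves": [8.7,0,0,1.5,0,0,0,8.7,0,0,1.5,0,0,0,8.7,0,0,1.5,0,0,0,8.7,0,0,1.5,0,0,0,8.7,0,0,1.5,0,0,0,8.7,0,0,1.5,0,0,0,8.7,0,0,1.5,0,0,0,8.7,0,0,1.5,0,0,0]
}}

```text
clock: 3.4
tool_pos: [0.551, 0.2171, 0.0994]
orientation: [168.4, -89.8, -49.6]
force: [-0.1, 0.1, -0.2]
opening: 0.0869
gripper_force: 0.0
```

Request:
{"op": "move_arm", "data": {
  "moves": [5,0,0,0,0,0,0,5,0,0,0,0,0,0,5,0,0,0,0,0,0,5,0,0,0,0,0,0,5,0,0,0,0,0,0]
}}

```text
clock: 3.9
tool_pos: [0.5504, 0.2191, 0.0993]
orientation: [172.6, -89.8, -53.7]
force: [0.6, 1.4, 0.8]
opening: 0.0559
gripper_force: 29.9
```

```bash
python3 - <<'E'
from plan import *
o=ctrl.get_obs(); print(o["clock"],o["joint_pos"].round(1),o["tool_pos"],o["orientation"],o["force"],o["opening"],o["gripper_force"])
E
```

```text
3.9 [ 65.7  53.1 -35.3  53.3 -90.7 -88.7] [0.55039115 0.2190574  0.09931353] [172.64154718 -89.75724152 -53.71136756] [0.61879415 1.4224681  0.81386227] 0.0558687122530428 29.911371767520905
```

```bash
cat >> plan.py <<'E'
T=np.array([.5273,-.1626,0]); Y=np.array([-np.sin(np.radians(4.06)),np.cos(np.radians(4.06)),0])
def pour(ylip,zlip,tip,yaw=-85.94):
    r=grasp(yaw,tip); return T+Y*ylip+[0,0,zlip]-r.apply([.1,0,.017]),r
E
python3 - <<'E'
from plan import *
A=pour(.065,.09,98)
p,r=rows([([.55,.219,.22],grasp(-61.3,0),5),(*A,19)],5)
p,r=rows([(*pour(.065,.035,102),6)],5,p,r)
p,r=rows([(*pour(.065,.022,113),12)],5,p,r)
E
```

```text
5, 2.4, 0.0, -0.0, -0.0, 0.0, 0.0,
5, 2.4, 0.0, -0.0, -0.0, 0.0, 0.0,
5, 2.4, 0.0, -0.0, -0.0, 0.0, 0.0,
5, 2.5, 0.0, -0.1, -0.0, 0.0, 0.0,
5, 2.4, 0.0, 0.0, -0.0, 0.0, 0.0,
5, -0.5, 0.7, 0.9, -0.02, -0.09, 0.02,
5, -0.4, 0.7, 1.0, -0.01, -0.09, 0.02,
5, -0.3, 0.7, 1.1, -0.02, -0.08, 0.02,
5, -0.3, 0.7, 1.0, -0.02, -0.09, 0.02,
5, -0.1, 0.7, 1.1, -0.01, -0.09, 0.02,
5, 0.0, 0.7, 1.1, -0.02, -0.09, 0.02,
5, 0.2, 0.6, 1.1, -0.02, -0.09, 0.02,
5, 0.2, 0.6, 1.1, -0.02, -0.09, 0.02,
5, 0.3, 0.6, 1.1, -0.01, -0.08, 0.02,
5, 0.5, 0.6, 1.1, -0.02, -0.09, 0.02,
5, 0.5, 0.5, 1.0, -0.02, -0.09, 0.02,
5, 0.7, 0.5, 1.0, -0.02, -0.09, 0.01,
5, 0.7, 0.5, 1.0, -0.01, -0.09, 0.02,
5, 0.8, 0.5, 0.8, -0.02, -0.09, 0.02,
5, 1.0, 0.4, 0.8, -0.01, -0.08, 0.02,
5, 0.9, 0.4, 0.8, -0.02, -0.09, 0.02,
5, 1.1, 0.3, 0.6, -0.02, -0.09, 0.02,
5, 1.1, 0.3, 0.6, -0.01, -0.09, 0.02,
5, 1.2, 0.3, 0.4, -0.02, -0.09, 0.02,
end [ 0.5163 -0.0015  0.1209] [-179.9    8.2  -85.8]
5, 0.2, 0.0, 0.8, -0.0, -0.01, 0.0,
5, 0.1, 0.0, 0.8, -0.0, -0.01, 0.0,
5, 0.2, 0.0, 0.8, -0.0, -0.01, 0.0,
5, 0.2, 0.0, 0.8, -0.0, -0.01, 0.0,
5, 0.1, 0.0, 0.8, -0.0, -0.02, 0.0,
5, 0.2, 0.0, 0.7, -0.0, -0.01, 0.0,
end [ 0.5165 -0.0034  0.0729] [-179.9   12.2  -85.8]
5, 0.1, 0.0, -0.0, -0.0, -0.02, 0.0,
5, 0.0, 0.0, -0.1, -0.0, -0.01, 0.0,
5, 0.1, 0.0, -0.0, -0.0, -0.02, 0.0,
5, 0.1, 0.0, -0.1, -0.0, -0.01, 0.0,
5, 0.0, 0.0, -0.0, -0.0, -0.02, 0.0,
5, 0.1, 0.0, -0.1, -0.0, -0.01, 0.0,
5, 0.1, 0.0, -0.1, -0.0, -0.02, 0.0,
5, 0.0, 0.0, -0.0, -0.0, -0.02, 0.0,
5, 0.1, 0.0, -0.1, -0.0, -0.01, 0.0,
5, 0.0, 0.0, -0.0, -0.0, -0.02, 0.0,
5, 0.1, 0.0, -0.1, -0.0, -0.01, 0.0,
5, 0.1, 0.1, -0.0, -0.0, -0.02, 0.0,
end [ 0.5162 -0.0129  0.0763] [-179.9   23.1  -85.8]
```

Request:
{"op": "move_arm", "data": {
  "moves": [5,1.4,0,0,0,0,0,5,2.5,0,0,0,0,0,5,2.8,0,0,0,0,0,5,2.9,0,-0.1,0,0,0,5,2.4,0,0,0,0,0,5,-0.5,0.7,0.9,-0.02,-0.09,0.02,5,-0.4,0.7,1.0,-0.01,-0.09,0.02,5,-0.3,0.7,1.1,-0.02,-0.08,0.02]
}}

```text
clock: 4.7
tool_pos: [0.5449, 0.1835, 0.2042]
orientation: [-168.9, -74.2, -75.2]
force: [-0.1, 0.1, -3.3]
opening: 0.0559
gripper_force: 29.9
```

Request:
{"op": "move_arm", "data": {
  "moves": [5,-0.3,0.7,1.0,-0.02,-0.09,0.02,5,-0.1,0.7,1.1,-0.01,-0.09,0.02,5,0.0,0.7,1.1,-0.02,-0.09,0.02,5,0.2,0.6,1.1,-0.02,-0.09,0.02,5,0.2,0.6,1.1,-0.02,-0.09,0.02,5,0.3,0.6,1.1,-0.01,-0.08,0.02,5,0.5,0.6,1.1,-0.02,-0.09,0.02,5,0.5,0.5,1.0,-0.02,-0.09,0.02]
}}

```text
clock: 5.5
tool_pos: [0.5293, 0.0905, 0.1621]
orientation: [-173.4, -32.7, -79.7]
force: [0.2, -1.0, -3.2]
opening: 0.0559
gripper_force: 29.9
```

```bash
python3 - <<'E'
from plan import *
o=ctrl.get_obs(); print(o["clock"],o["joint_pos"].round(1),o["tool_pos"],o["force"],o["opening"],o["gripper_force"])
p,r=rows([(*pour(.065,.09,98),8)],5)
p,r=rows([(*pour(.065,.035,102),6)],5,p,r)
im,d=vision.snapshot("scene"); im2,_=vision.snapshot("top")
cv2.imwrite("pics/b.png",cv2.resize(np.hstack([im,im2])[:,:,::-1],(800,300)))
E
```

```text
5.5 [ 48.7  14.  -40.2  35.6 -57.5 -61.7] [0.52926791 0.09045721 0.16212699] [ 0.17763749 -1.02798827 -3.18543725] 0.05594387355419919 29.911103546619415
5, 0.6, 0.5, 1.0, -0.02, -0.09, 0.02,
5, 0.8, 0.4, 0.9, -0.01, -0.09, 0.02,
5, 0.8, 0.5, 0.9, -0.02, -0.08, 0.02,
5, 0.9, 0.4, 0.8, -0.02, -0.09, 0.02,
5, 1.0, 0.3, 0.7, -0.01, -0.09, 0.01,
5, 1.0, 0.4, 0.6, -0.02, -0.09, 0.02,
5, 1.1, 0.3, 0.6, -0.02, -0.08, 0.02,
5, 1.2, 0.3, 0.4, -0.01, -0.09, 0.02,
end [ 0.5154 -0.0015  0.1208] [-179.8    7.9  -85.9]
5, 0.1, -0.0, 0.8, -0.0, -0.01, 0.0,
5, 0.2, -0.0, 0.8, -0.0, -0.01, 0.0,
5, 0.2, -0.0, 0.8, -0.0, -0.02, 0.0,
5, 0.1, -0.0, 0.8, -0.0, -0.01, 0.0,
5, 0.2, -0.0, 0.7, -0.0, -0.01, 0.0,
5, 0.2, -0.0, 0.8, -0.0, -0.01, 0.0,
end [ 0.5158 -0.0035  0.0728] [-179.8   11.9  -85.9]
```

View pics/b.png

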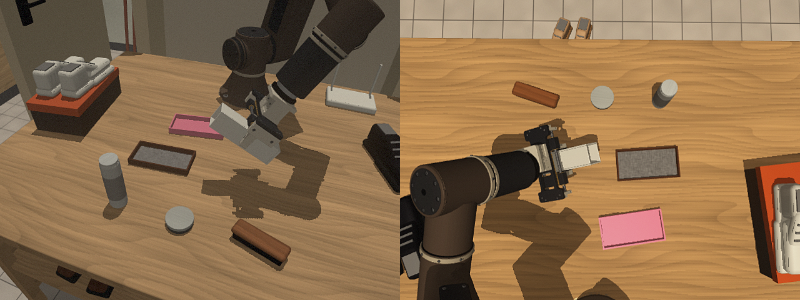

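The stand is held firmly and tipped by about 57°. In the top view its mouth (600,152) points at the wooden tray (648,163).

Request:
{"op": "move_arm", "data": {
  "moves": [5,0.6,0.5,1.0,-0.02,-0.09,0.02,5,0.8,0.4,0.9,-0.01,-0.09,0.02,5,0.8,0.5,0.9,-0.02,-0.08,0.02,5,0.9,0.4,0.8,-0.02,-0.09,0.02,5,1.0,0.3,0.7,-0.01,-0.09,0.01,5,1.0,0.4,0.6,-0.02,-0.09,0.02,5,1.1,0.3,0.6,-0.02,-0.08,0.02,5,1.2,0.3,0.4,-0.01,-0.08,0.02]
}}

```text
clock: 6.4
tool_pos: [0.5156, -0.0006, 0.1209]
orientation: [-179.8, 7.3, -85.9]
force: [-0.0, 0.0, -3.6]
opening: 0.0561
gripper_force: 29.9
```

Request:
{"op": "move_arm", "data": {
  "moves": [5,0.1,0,0.8,0,-0.01,0,5,0.2,0,0.8,0,-0.01,0,5,0.2,0,0.8,0,-0.01,0,5,0.1,0,0.8,0,-0.01,0,5,0.2,0,0.7,0,-0.01,0,5,0.2,0,0.5,0,0,0,5,0,0,0,0,0,0]
}}

```text
clock: 7.1
tool_pos: [0.5164, -0.0042, 0.0749]
orientation: [-179.8, 9.9, -85.9]
force: [-1.0, -0.4, -5.0]
opening: 0.0558
gripper_force: 29.9
```

```bash
python3 - <<'E'
from plan import *
o=ctrl.get_obs(); print(o["clock"],o["joint_pos"].round(1),o["tool_pos"],o["orientation"],o["force"],o["opening"],o["gripper_force"])
p,r=rows([(*pour(.065,.022,111),8)],5)
p,r=rows([(*pour(.065,.022,114),4)],5,p,r)
im,d=vision.snapshot("scene"); im2,_=vision.snapshot("top")
cv2.imwrite("pics/c.png",np.hstack([im[100:340,100:500],im2[150:390,200:600]])[:,:,::-1])
E
```

```text
7.1 [ 13.4  16.2 -24.7 -13.2 -48.   -0.6] [ 0.5163617  -0.00422877  0.07494291] [-179.81600508    9.92332224  -85.90844201] [-1.00610646 -0.43584459 -4.98015537] 0.055774900468216926 29.91366595029831
5, 0.1, 0.0, 0.0, -0.0, -0.02, 0.0,
5, 0.1, 0.0, 0.0, -0.0, -0.03, 0.0,
5, 0.0, 0.0, -0.0, -0.0, -0.02, 0.0,
5, 0.1, 0.0, -0.0, -0.0, -0.03, 0.0,
5, 0.1, 0.0, -0.0, -0.0, -0.02, 0.0,
5, 0.1, 0.0, -0.0, -0.0, -0.02, 0.0,
5, 0.1, 0.0, -0.0, -0.0, -0.03, 0.0,
5, 0.1, 0.0, -0.0, -0.0, -0.02, 0.0,
end [ 0.5168 -0.011   0.0731] [-179.8   20.8  -85.9]
5, 0.0, 0.0, -0.1, -0.0, -0.01, 0.0,
5, 0.0, 0.0, -0.2, -0.0, -0.02, 0.0,
5, 0.0, 0.0, -0.1, -0.0, -0.01, 0.0,
5, 0.0, 0.0, -0.2, -0.0, -0.02, 0.0,
end [ 0.517  -0.0132  0.0787] [-179.8   24.2  -85.9]
```

View pics/c.png

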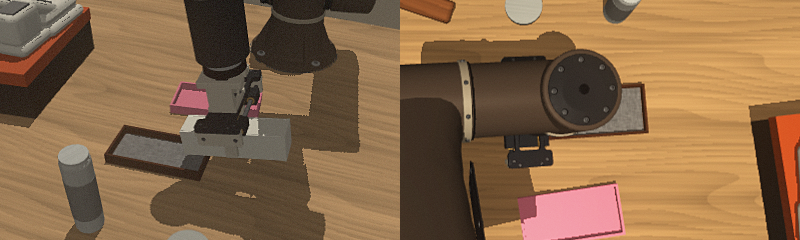

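The stand's mouth is over the near end of the wooden tray (left half, about 185,130) and the stand is 10° past level. I'll tip it slowly.

Request:
{"op": "move_arm", "data": {
  "moves": [5,0.1,0,0,0,-0.02,0,5,0.1,0,0,0,-0.03,0,5,0,0,0,0,-0.02,0,5,0.1,0,0,0,-0.03,0,5,0.1,0,0,0,-0.02,0,5,0.1,0,0,0,-0.02,0,5,0.1,0,0,0,-0.02,0,5,0.1,0,0,0,-0.02,0]
}}

```text
clock: 8.0
tool_pos: [0.5175, -0.011, 0.0743]
orientation: [-179.7, 20.3, -85.8]
force: [-0.1, 0.2, -4.1]
opening: 0.0561
gripper_force: 29.9
```

Request:
{"op": "move_arm", "data": {
  "moves": [5,0,0,-0.1,0,-0.01,0,5,0,0,-0.2,0,-0.02,0,5,0,0,0,0,0,0,5,0,0,0,0,0,0,5,0,0,0,0,0,0,5,0,0,0,0,0,0]
}}

```text
clock: 8.6
tool_pos: [0.5174, -0.0119, 0.0769]
orientation: [-179.7, 22.0, -85.8]
force: [0.1, 0.4, -3.7]
opening: 0.0562
gripper_force: 29.9
```

```bash
python3 - <<'E'
from plan import *
o=ctrl.get_obs(); print(o["clock"],o["joint_pos"].round(1),o["tool_pos"],o["orientation"],o["force"],o["opening"],o["gripper_force"])
im,d=vision.snapshot("scene"); im2,_=vision.snapshot("top")
cv2.imwrite("pics/d.png",np.hstack([im[150:350,150:400],im2[200:400,300:550]])[:,:,::-1].repeat(1,0))
E
```

```text
8.6 [  2.3  19.3 -17.5 -26.6 -56.6  17.3] [ 0.51738703 -0.01186221  0.07694243] [-179.69745803   21.96895736  -85.82253448] [ 0.08201303  0.35390181 -3.6626496 ] 0.056171658464002246 29.914020895957947
```

View pics/d.png

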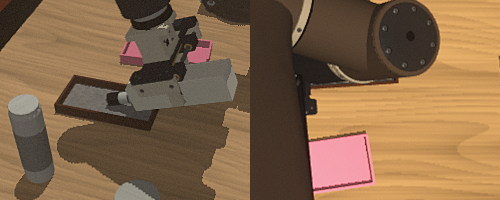

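The torch's head is out of the mouth and resting in the tray (115,98 in the left half). I'll tip a little more, and then back the stand away along its axis.

Request:
{"op": "move_arm", "data": {
  "moves": [5,0,0,-0.2,0,-0.02,0,5,0,0,-0.2,0,-0.02,0,5,0,0,-0.2,0,-0.02,0,5,0,0,-0.2,0,-0.02,0,5,0,0,-0.2,0,-0.02,0,5,0,0,-0.2,0,-0.02,0,5,0,0,0,0,0,0,5,0,0,0,0,0,0]
}}

```text
clock: 9.5
tool_pos: [0.5178, -0.0174, 0.0876]
orientation: [-179.7, 28.8, -85.9]
force: [0.0, -0.3, -3.2]
opening: 0.0558
gripper_force: 29.9
```

```bash
python3 - <<'E'
from plan import *
o=ctrl.get_obs(); print(o["clock"],o["tool_pos"],o["orientation"],o["force"])
c=cam("scene"); im,d=vision.snapshot("scene"); P=cloud("scene",d,c)
q=(P-T)@np.c_[[np.cos(np.radians(4.06)),np.sin(np.radians(4.06)),0],Y,[0,0,1]]
dark=im.astype(int).max(2)<45
m=(abs(q[...,0])<.043)&(abs(q[...,1])<.093)&(q[...,2]>.012)&(q[...,2]<.06)
print(m.sum()); 
for lo in np.arange(-.09,.09,.015):
    k=m&(q[...,1]>lo)&(q[...,1]<=lo+.015)
    if k.sum(): print(lo.round(3),k.sum(),np.nanmedian(q[k],0).round(3),np.nanmax(q[k][:,2]).round(3))
cv2.imwrite("pics/e.png",cv2.resize(im[200:320,180:380],(800,480))[:,:,::-1])
E
```

```text
9.5 [ 0.51778759 -0.0174094   0.08762704] [-179.69572326   28.84785128  -85.85727469] [ 0.01997836 -0.3262456  -3.16840708]
595
-0.09 2 [-0.043 -0.085  0.019] 0.02
-0.075 5 [-0.043 -0.066  0.021] 0.022
-0.06 9 [-0.042 -0.055  0.018] 0.021
-0.045 7 [-0.042 -0.036  0.016] 0.022
-0.03 7 [-0.042 -0.019  0.018] 0.024
-0.015 79 [ 0.011 -0.006  0.026] 0.036
0.0 102 [0.013 0.007 0.031] 0.041
0.015 83 [0.014 0.022 0.037] 0.045
0.03 62 [0.016 0.036 0.041] 0.049
0.045 47 [0.026 0.055 0.05 ] 0.06
0.06 94 [0.027 0.068 0.045] 0.06
0.075 80 [0.028 0.082 0.047] 0.06
```

View pics/e.png

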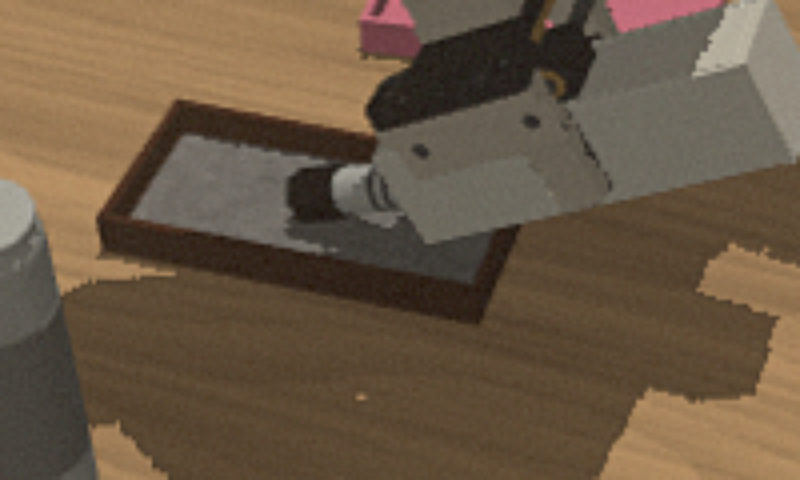

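The torch's nose rests at tray y≈-0.013 m and its tail is still in the stand. Lying flat from there it would overhang the end wall. Lifting the stand straight up will let the torch slide further along before it drops.

Request:
{"op": "move_arm", "data": {
  "moves": [5,-0.2,0,-0.35,0,0,0,5,-0.2,0,-0.35,0,0,0,5,-0.2,0,-0.35,0,0,0,5,-0.2,0,-0.35,0,0,0,5,-0.2,0,-0.35,0,0,0,5,0,0,0,0,0,0,5,0,0,0,0,0,0]
}}

```text
clock: 10.25
tool_pos: [0.5176, -0.0167, 0.1081]
orientation: [-179.7, 28.9, -85.8]
force: [0.0, -0.8, -2.9]
opening: 0.0564
gripper_force: 29.9
```

```bash
cat > look.py <<'E'
import sys; from plan import *
o=ctrl.get_obs(); print(o["clock"],o["tool_pos"],o["orientation"],o["force"])
c=cam("scene"); im,d=vision.snapshot("scene"); P=cloud("scene",d,c)
q=(P-T)@np.c_[[np.cos(np.radians(4.06)),np.sin(np.radians(4.06)),0],Y,[0,0,1]]
m=(abs(q[...,0])<.043)&(abs(q[...,1])<.093)&(q[...,2]>.012)&(q[...,2]<.08)
for lo in np.arange(-.09,.09,.015):
    k=m&(q[...,1]>lo)&(q[...,1]<=lo+.015)
    if k.sum(): print(lo.round(3),k.sum(),np.nanmedian(q[k],0).round(3),np.nanmax(q[k][:,2]).round(3))
cv2.imwrite(f"pics/{sys.argv[1]}.png",cv2.resize(im[200:320,180:380],(800,480))[:,:,::-1])
E
python3 look.py f
```

```text
10.25 [ 0.51763785 -0.0166716   0.10807828] [-179.66361245   28.8550549   -85.79291972] [ 0.02669587 -0.79361634 -2.92270006]
-0.09 2 [-0.042 -0.085  0.016] 0.017
-0.075 3 [-0.043 -0.068  0.018] 0.023
-0.06 4 [-0.043 -0.049  0.019] 0.022
-0.045 8 [-0.042 -0.038  0.017] 0.023
-0.03 16 [-0.022 -0.018  0.023] 0.029
-0.015 82 [ 0.014 -0.007  0.027] 0.038
0.0 103 [0.015 0.007 0.034] 0.046
0.015 82 [0.016 0.023 0.044] 0.055
0.03 87 [0.017 0.037 0.053] 0.062
0.045 59 [0.025 0.052 0.062] 0.079
0.06 92 [0.027 0.068 0.064] 0.08
0.075 83 [0.027 0.082 0.067] 0.079
```

View pics/f.png

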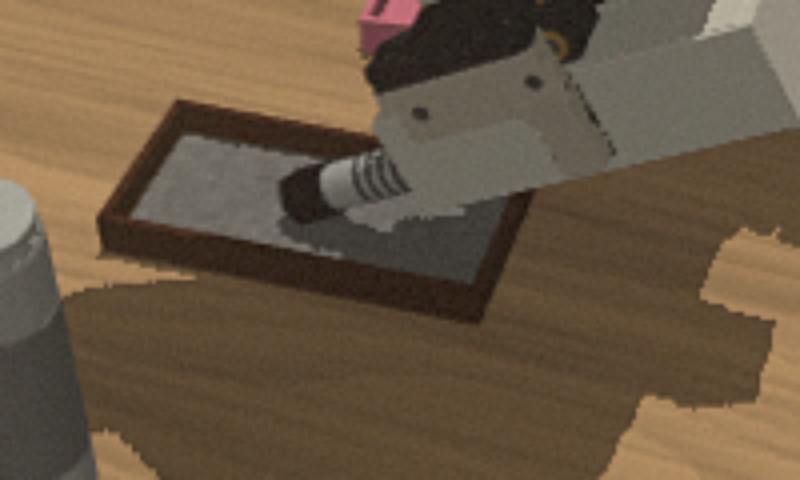

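The nose stayed put and the torch only pivoted on the lip. I'll pull the stand off briskly so the torch drops, then nudge its tail along with the stand's lip.

Request:
{"op": "move_arm", "data": {
  "moves": [5,-2.5,0,1.3,0,0,0,5,-3.0,0,1.6,0,0,0,5,0,0,0,0,0,0,5,0,0,0,0,0,0,5,0,0,0,0,0,0]
}}

```text
clock: 10.8
tool_pos: [0.5133, 0.0449, 0.1089]
orientation: [-179.7, 28.8, -85.8]
force: [-0.3, -0.8, -3.4]
opening: 0.0558
gripper_force: 29.9
```

```bash
python3 look.py g
```

```text
10.8 [0.51325928 0.04487926 0.10892317] [-179.69572055   28.83209191  -85.80148538] [-0.34705521 -0.84578675 -3.40994303]
-0.09 6 [-0.042 -0.081  0.019] 0.023
-0.075 6 [-0.043 -0.065  0.015] 0.021
-0.06 4 [-0.042 -0.056  0.016] 0.021
-0.045 9 [-0.042 -0.037  0.018] 0.025
-0.03 5 [-0.043 -0.025  0.02 ] 0.022
-0.015 65 [ 0.011 -0.005  0.027] 0.034
0.0 105 [0.014 0.008 0.028] 0.036
0.015 86 [0.014 0.022 0.031] 0.037
0.03 89 [0.015 0.037 0.032] 0.04
0.045 95 [0.015 0.052 0.036] 0.043
0.06 94 [0.015 0.067 0.038] 0.045
0.075 102 [0.016 0.082 0.04 ] 0.049
```

View pics/g.png

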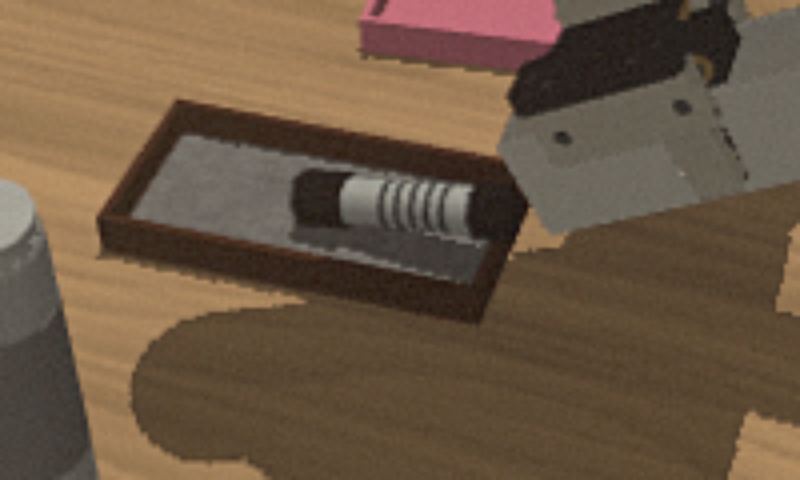

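As predicted, the torch's nose is at tray y≈-0.013 m and its tail cap rests on the near end wall. I'll push it along with the stand's lip.

```bash
python3 - <<'E'
from plan import *
rows([(*pour(.114,.029,118.8),3),(*pour(.098,.0265,118.8),3),(*pour(.09,.0235,118.8),2),(*pour(.08,.0195,118.8),2),(*pour(.06,.013,118.8),4),(*pour(.10,.05,118.8),2)],5)
E
```

```text
5, 0.7, 0.0, 0.3, -0.0, 0.0, 0.0,
5, 0.7, 0.1, 0.2, -0.0, 0.0, 0.0,
5, 0.7, -0.0, 0.3, -0.0, 0.0, 0.0,
5, 0.5, -0.0, -0.2, -0.0, 0.0, 0.0,
5, 0.5, -0.0, -0.2, -0.0, 0.0, 0.0,
5, 0.5, -0.0, -0.2, -0.0, 0.0, 0.0,
5, 0.4, -0.0, -0.0, -0.0, 0.0, 0.0,
5, 0.4, -0.0, -0.1, -0.0, 0.0, 0.0,
5, 0.6, -0.0, -0.1, -0.0, 0.0, 0.0,
5, 0.5, -0.0, -0.0, -0.0, 0.0, 0.0,
5, 0.5, -0.0, -0.1, -0.0, 0.0, 0.0,
5, 0.5, -0.0, -0.1, -0.0, 0.0, 0.0,
5, 0.5, -0.0, -0.1, -0.0, 0.0, 0.0,
5, 0.6, -0.0, -0.1, -0.0, 0.0, 0.0,
5, -2.7, -0.0, -0.7, -0.0, 0.0, 0.0,
5, -2.6, -0.0, -0.6, -0.0, 0.0, 0.0,
end [0.5143 0.0163 0.1127] [-179.7   28.8  -85.8]
```

Request:
{"op": "move_arm", "data": {
  "moves": [5,0.7,0,0.3,0,0,0,5,0.7,0.1,0.2,0,0,0,5,0.7,0,0.3,0,0,0,5,0.5,0,-0.2,0,0,0,5,0.5,0,-0.2,0,0,0,5,0.5,0,-0.2,0,0,0,5,0.4,0,0,0,0,0,5,0.4,0,-0.1,0,0,0]
}}

```text
clock: 11.65
tool_pos: [0.5151, 0.007, 0.0869]
orientation: [-179.7, 28.9, -85.8]
force: [0.8, 0.5, -2.7]
opening: 0.0558
gripper_force: 29.9
```

Request:
{"op": "move_arm", "data": {
  "moves": [5,0.6,0,-0.1,0,0,0,5,0.5,0,0,0,0,0,5,0.5,0,-0.1,0,0,0,5,0.5,0,-0.1,0,0,0,5,0.5,0,-0.1,0,0,0,5,0.6,0,-0.1,0,0,0,5,0,0,0,0,0,0]
}}

```text
clock: 12.35
tool_pos: [0.5172, -0.0239, 0.0755]
orientation: [-179.7, 28.8, -85.9]
force: [0.5, -0.5, -3.8]
opening: 0.0561
gripper_force: 29.9
```

```bash
python3 look.py i
```

```text
12.35 [ 0.51720749 -0.02394406  0.07548958] [-179.7143306    28.83665049  -85.85474777] [ 0.4522095  -0.45296774 -3.79245493]
-0.09 4 [-0.043 -0.08   0.017] 0.02
-0.075 6 [-0.043 -0.069  0.018] 0.022
-0.06 75 [ 0.014 -0.051  0.027] 0.033
-0.045 103 [ 0.013 -0.037  0.027] 0.033
-0.03 89 [ 0.015 -0.022  0.026] 0.032
-0.015 88 [ 0.015 -0.007  0.026] 0.033
0.0 85 [0.016 0.008 0.027] 0.033
0.015 85 [0.016 0.023 0.027] 0.032
0.03 100 [0.02  0.038 0.029] 0.066
0.045 99 [0.026 0.052 0.039] 0.066
0.06 113 [0.026 0.067 0.037] 0.061
0.075 119 [0.027 0.082 0.046] 0.07
```

View pics/i.png

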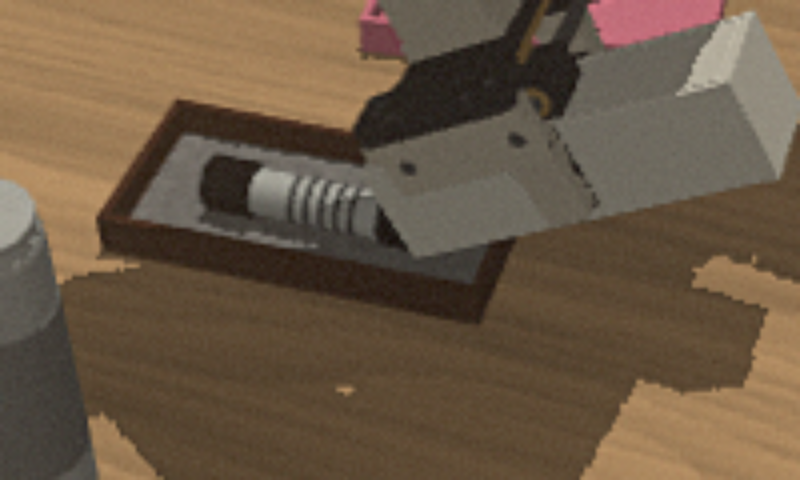

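The torch now lies flat in the wooden tray, from about y=-0.058 to +0.057 m. Next I return the stand.

```bash
python3 - <<'E'
from plan import *
rows([(*pour(.10,.05,118.8),2),(*pour(.125,.10,117),2),([.552,.219,.20],grasp(-61.3,0),20)],5)
E
```

```text
5, -2.7, -0.0, -0.7, -0.0, 0.0, 0.0,
5, -2.6, -0.0, -0.6, -0.0, 0.0, 0.0,
5, -2.3, -0.0, -1.5, -0.0, 0.02, 0.0,
5, -2.3, -0.1, -1.5, -0.0, 0.01, 0.0,
5, -0.9, -0.3, 0.2, 0.01, 0.1, -0.02,
5, -0.8, -0.2, 0.2, 0.02, 0.1, -0.02,
5, -0.9, -0.3, 0.0, 0.01, 0.1, -0.03,
5, -0.9, -0.3, -0.0, 0.01, 0.1, -0.02,
5, -0.8, -0.4, -0.1, 0.02, 0.1, -0.02,
5, -0.9, -0.3, -0.2, 0.01, 0.1, -0.02,
5, -0.8, -0.4, -0.3, 0.01, 0.1, -0.02,
5, -0.7, -0.4, -0.3, 0.02, 0.1, -0.03,
5, -0.7, -0.4, -0.4, 0.01, 0.1, -0.02,
5, -0.7, -0.4, -0.5, 0.01, 0.1, -0.02,
5, -0.6, -0.5, -0.5, 0.02, 0.1, -0.02,
5, -0.5, -0.5, -0.6, 0.01, 0.1, -0.03,
5, -0.5, -0.5, -0.6, 0.01, 0.1, -0.02,
5, -0.4, -0.5, -0.7, 0.01, 0.1, -0.02,
5, -0.3, -0.5, -0.7, 0.02, 0.1, -0.02,
5, -0.2, -0.5, -0.7, 0.01, 0.1, -0.02,
5, -0.2, -0.6, -0.7, 0.01, 0.11, -0.03,
5, -0.0, -0.6, -0.8, 0.02, 0.1, -0.02,
5, 0.0, -0.5, -0.7, 0.01, 0.1, -0.02,
5, 0.1, -0.6, -0.7, 0.01, 0.1, -0.02,
end [0.5516 0.2191 0.1997] [-29.5 -89.8 147.9]
```

Request:
{"op": "move_arm", "data": {
  "moves": [5,-2.7,0,-0.7,0,0,0,5,-2.6,0,-0.6,0,0,0,5,-2.3,0,-1.5,0,0.02,0,5,-2.3,-0.1,-1.5,0,0.01,0,5,-0.9,-0.3,0.2,0.01,0.1,-0.02,5,-0.8,-0.2,0.2,0.02,0.1,-0.02,5,-0.9,-0.3,0,0.01,0.1,-0.03,5,-0.9,-0.3,0,0.01,0.1,-0.02]
}}

```text
clock: 13.2
tool_pos: [0.5209, 0.0796, 0.17]
orientation: [-175.4, 3.9, -81.4]
force: [0.4, -0.8, -3.9]
opening: 0.0557
gripper_force: 29.9
```

Request:
{"op": "move_arm", "data": {
  "moves": [5,-0.8,-0.4,-0.1,0.02,0.1,-0.02,5,-0.9,-0.3,-0.2,0.01,0.1,-0.02,5,-0.8,-0.4,-0.3,0.01,0.1,-0.02,5,-0.7,-0.4,-0.3,0.02,0.1,-0.03,5,-0.7,-0.4,-0.4,0.01,0.1,-0.02,5,-0.7,-0.4,-0.5,0.01,0.1,-0.02,5,-0.6,-0.5,-0.5,0.02,0.1,-0.02,5,-0.5,-0.5,-0.6,0.01,0.1,-0.03]
}}

```text
clock: 14.0
tool_pos: [0.5368, 0.1496, 0.1852]
orientation: [-170.8, -42.9, -76.6]
force: [0.3, -0.6, -3.8]
opening: 0.0561
gripper_force: 29.9
```

Request:
{"op": "move_arm", "data": {
  "moves": [5,-0.5,-0.5,-0.6,0.01,0.1,-0.02,5,-0.4,-0.5,-0.7,0.01,0.1,-0.02,5,-0.3,-0.5,-0.7,0.02,0.1,-0.02,5,-0.2,-0.5,-0.7,0.01,0.1,-0.02,5,-0.2,-0.6,-0.7,0.01,0.11,-0.03,5,0,-0.6,-0.8,0.02,0.1,-0.02,5,0,-0.5,-0.7,0.01,0.1,-0.02,5,0.1,-0.6,-0.7,0.01,0.1,-0.02]
}}

```text
clock: 14.8
tool_pos: [0.5515, 0.221, 0.1997]
orientation: [-25.4, -89.6, 144.0]
force: [-0.0, 0.8, -2.6]
opening: 0.0559
gripper_force: 29.9
```

```bash
python3 look.py j | sed 1q; python3 - <<'E'
from plan import *
o=ctrl.get_obs(); r=R.from_euler('xyz',o["orientation"],degrees=True); print(o["clock"],o["tool_pos"],r.as_matrix().round(3),o["force"])
c=cam("scene"); im,d=vision.snapshot("scene"); P=cloud("scene",d,c)
G=o["tool_pos"]-.011*r.as_matrix()[:,2]
q=(P-G)@r.as_matrix()
# white stand pixels: region near stand in tool frame
m=(np.abs(q[...,1])<.045)&(np.abs(q[...,2]-0)<.045)&(np.abs(q[...,0])<.14)&(im.min(2)>90)
x=q[m]; print(m.sum(),"x range",np.percentile(x,[.5,99.5],0).round(4))
for lo in np.arange(-.12,.12,.02):
    k=(x[:,0]>lo)&(x[:,0]<=lo+.02)
    if k.sum()>20: print(lo.round(2),k.sum(),np.percentile(x[k],[3,97],0)[:,1:].round(4).tolist())
rows([([.5504,.2191,.101],grasp(-61.3,0),8)],5)
E
```

```text
14.8 [0.5515095  0.22096334 0.19966594] [-25.38752595 -89.63118983 143.98545723] [-0.02095758  0.77356114 -2.62759237]
14.85 [0.55165441 0.22171865 0.19759153] [[-0.005 -0.877  0.48 ]
 [ 0.014 -0.48  -0.877]
 [ 1.     0.003  0.014]] [-0.41658794  3.22017076 -6.2540271 ]
517 x range [[-0.0962 -0.0447 -0.0441]
 [ 0.1008  0.0277  0.0271]]
-0.1 23 [[-0.0304, -0.0276], [-0.0274, 0.0238]]
0.0 119 [[-0.0444, -0.0439], [-0.0272, 0.0207]]
0.04 24 [[-0.0283, -0.0274], [-0.0261, 0.0238]]
0.06 38 [[-0.0284, -0.0253], [0.026, 0.0175]]
0.08 207 [[-0.0278, -0.0282], [0.0272, 0.0263]]
0.1 46 [[-0.0273, -0.0267], [0.0261, 0.027]]
5, -1.2, 0.0, 0.0, 0.0, -0.0, 0.0,
5, -1.2, 0.0, 0.0, 0.0, -0.0, 0.0,
5, -1.2, 0.1, 0.0, 0.0, -0.0, 0.0,
5, -1.2, -0.0, 0.0, 0.0, -0.0, 0.0,
5, -1.2, -0.0, 0.0, 0.0, -0.0, 0.0,
5, -1.2, 0.0, 0.0, 0.0, -0.01, 0.0,
5, -1.2, 0.0, 0.0, 0.0, 0.0, 0.0,
5, -1.2, 0.0, 0.0, 0.0, 0.0, 0.0,
end [0.5506 0.2196 0.1012] [143.9 -89.8 -25.3]
```

Request:
{"op": "move_arm", "data": {
  "moves": [5,-1.2,0,0,0,0,0,5,-1.2,0,0,0,0,0,5,-1.2,0.1,0,0,0,0,5,-1.2,0,0,0,0,0,5,-1.2,0,0,0,0,0,5,-1.2,0,0,0,-0.01,0,5,-1.2,0,0,0,0,0,5,-0.8,0,0,0,0,0]
}}

```text
clock: 15.7
tool_pos: [0.5508, 0.219, 0.1069]
orientation: [-161.8, -89.6, -79.7]
force: [-0.2, 0.5, -2.5]
opening: 0.0556
gripper_force: 29.9
```

```bash
python3 - <<'E'
from plan import *
o=ctrl.get_obs(); r=R.from_euler('xyz',o["orientation"],degrees=True); print(o["clock"],o["tool_pos"],r.as_matrix().round(4),o["force"],o["joint_pos"].round(1))
E
```

```text
15.7 [0.55079966 0.21899138 0.10690371] [[ 0.0012 -0.8788  0.4771]
 [-0.0065 -0.4771 -0.8788]
 [ 1.     -0.0021 -0.0063]] [-0.22186805  0.46641571 -2.54630432] [ 65.6  52.4 -35.   53.  -91.2 -88.1]
```

Nearly level: about 7.5 mm left to lower.

Request:
{"op": "move_arm", "data": {
  "moves": [5,-0.2,0,0,0,0,0,5,-0.2,0,0,0,0,0,5,-0.2,0,0,0,0,0,5,-0.1,0,0,0,0,0,5,0,0,0,0,0,0]
}}

```text
clock: 16.2
tool_pos: [0.5508, 0.2191, 0.1012]
orientation: [-157.7, -89.6, -83.8]
force: [0.4, -0.1, -3.1]
opening: 0.0557
gripper_force: 29.9
```

Request:
{"op": "move_arm", "data": {
  "moves": [5,-0.1,0,0,0,0,0,5,-0.1,0,0,0,0,0,5,0,0,0,0,0,0]
}}

```text
clock: 16.5
tool_pos: [0.5508, 0.2192, 0.0994]
orientation: [-155.8, -89.6, -85.7]
force: [0.6, 1.0, -0.5]
opening: 0.0557
gripper_force: 29.9
```

Contact: the bench now carries the stand's weight. I'll release and back off.

Request:
{"op": "move_arm", "data": {
  "moves": [6.2,0,0,0,0,0,0,7,0,0,0,0,0,0,8.7,0,0,0,0,0,0,8.7,0,0,0,0,0,0,8.7,0,0,0,0,0,0,8.7,0,0,0,0,0,0]
}}

```text
clock: 17.1
tool_pos: [0.5508, 0.2191, 0.0991]
orientation: [-158.9, -89.6, -82.6]
force: [-0.6, 0.5, 0.1]
opening: 0.0865
gripper_force: 0.0
```

Request:
{"op": "move_arm", "data": {
  "moves": [8.7,0,0,-1,0,0,0,8.7,0,0,-1.5,0,0,0,8.7,0,0,-2,0,0,0,8.7,0,0,-2,0,0,0,8.7,0,0,-2,0,0,0,8.7,0.5,0,-2,0,0,0,8.7,1,0,-2,0,0,0,8.7,1,0,-2,0,0,0]
}}

```text
clock: 17.9
tool_pos: [0.48, 0.3489, 0.1249]
orientation: [-162.9, -89.6, -78.5]
force: [0.4, 0.0, -0.5]
opening: 0.0872
gripper_force: 0.0
```

```bash
python3 look.py k; python3 - <<'E'
from plan import *
P=cloud("top",vision.snapshot("top")[1]); Z=P[...,2]
m=(Z>.185)&(Z<.215)&(np.hypot(P[...,0]-.545,P[...,1]-.228)<.07)
w=P[m][:,:2].astype(np.float32); print(cv2.minAreaRect(w),m.sum(),np.nanmedian(Z[m]),np.nanstd(Z[m]))
m=(np.hypot(P[...,0]-.545,P[...,1]-.228)<.02); print("well",np.nanmin(Z[m]))
for n,x,y,lo in[("brush",.745,.198,.03),("tin",.742,-.016,.015),("spray",.7325,-.204,.15)]:
    m=(Z>lo)&(np.hypot(P[...,0]-x,P[...,1]-y)<.08); print(n,np.nanmean(P[m],0).round(3))
m=(abs(P[...,0]-T[0])<.05)&(abs(P[...,1]-T[1])<.105)&(Z>.025)&(Z<.06); print("torch top",m.sum(),cv2.minAreaRect(P[m][:,:2].astype(np.float32)),np.nanpercentile(Z[m],[5,50,95]))
E
```

```text
17.9 [0.48002491 0.34892112 0.1249281 ] [-162.88147701  -89.60517453  -78.52080839] [ 0.40118856  0.02412597 -0.51220716]
-0.09 4 [-0.042 -0.085  0.021] 0.023
-0.075 4 [-0.043 -0.065  0.018] 0.021
-0.06 74 [ 0.012 -0.051  0.027] 0.035
-0.045 102 [ 0.012 -0.038  0.027] 0.034
-0.03 83 [ 0.013 -0.022  0.026] 0.032
-0.015 89 [ 0.013 -0.007  0.027] 0.032
0.0 95 [0.012 0.008 0.025] 0.033
0.015 91 [0.013 0.023 0.026] 0.033
0.03 99 [0.013 0.038 0.026] 0.034
0.045 112 [0.012 0.053 0.025] 0.035
0.06 5 [-0.042  0.071  0.016] 0.02
0.075 4 [-0.043  0.079  0.021] 0.022
((0.5460054874420166, 0.2293078452348709), (0.05703984946012497, 0.056694820523262024), 28.094602584838867) 445 0.19835957702343887 0.004595615705769264
well 0.0018461480180769207
brush [0.745 0.198 0.04 ]
tin [ 0.742 -0.016  0.023]
spray [ 0.733 -0.204  0.163]
torch top 638 ((0.5264618396759033, -0.16154231131076813), (0.0963778868317604, 0.19862109422683716), 2.2995660305023193) [0.0257904  0.02963894 0.03386023]
```

The stand is upright and empty about 2 mm from where it started, the torch lies flat in the tray, and the shoe-care things haven't moved.

```bash
python3 -c "
from plant import ctrl
print(ctrl.close_job())"
```

```text
the job is handed in; nothing more can be done
None
```

The job is handed in: the torch lies flat in the dark wooden tray, the empty stand is upright about 2 mm from where it stood, and the shoe-care things were not moved; the hand-in gave no verdict.

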